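# Right the toppled vapour test chamber and seat the probe in its port

### The arm

A 6-joint arm with a two-finger parallel gripper is mounted at the origin on the work surface. World frame = base frame: x ahead of the robot, y to its left, z up, the work surface at z = 0. Lengths are in m, angles in degrees, forces in N, time in s.
With the tool pointing down it reaches from about 0.275 to 0.975 m from the base axis. Payload 8.4 kg.
Tool frame: the origin (TCP) lies on the centre line of the jaws, within the pads' length; the fingertips stand env.tip_reach ahead of it and the grasp point (between the pads) lies 2 mm behind it (env.tip_reach is the distance from the TCP to the fingertips, in m); z points along the fingers, x is the direction in which the jaws open and shut, and the axes are right-handed (so a half turn about z gives the same grasp; the last joint's range is limited). The gripper opens to 92 mm and grips with 3 to 60 N. Pads are 20 mm wide; open, the fingers measure 128 mm over their backs; the gripper's body (75 mm by 189 mm) begins 69 mm behind the grasp point.
Start: joints at [73.201, 20.225, 93.587, -0, 66.188, -0.138], TCP at [0.179, 0.599, 0.232] pointing down, gripper open.
Joint ranges: [-150.9, 150.9], [-52.94, 120.26], [3.33, 152.33], [-74.26, 254.26], [0, 154.13], [-172.89, 172.89]. Speed limits (degrees/s): [127.2, 127.2, 159.86, 180, 180, 180].

### API

Orientations are given as [roll, pitch, yaw] about the fixed x, y, z axes, in that order (R = Rz(yaw) Ry(pitch) Rx(roll)).
In Python, from bench import env, snapshot, get_calibration gives the robot as it stands.
- The arm moves only by the shell command python3 -m inch 'ROWS' [OPENING]. ROWS is JSON, a list of rows, each a list of 4 numbers: the shift along the tool's x, y, z in mm, then the turn about the tool's z in degrees. In form: [[dx, dy, dz, yaw], ...]. A call has 1 to 5 rows; each row shifts and turns the commanded pose from where the row before left it, along the tool's axes as they then stand; what a row does not reach is not made up. A row lasts 1/8 s, in which the tool goes at most 62.5 mm and 10.7 degrees, less where a joint would pass 70% of its speed; a pose out of reach is approached as far as the arm can. A call is refused whole if a number of a shift passes 62.5 or a number of a turn 10.7, either way. A call with a gripper value outside its range is refused whole. OPENING is the opening, from 0 (shut) to 1 (fully open), set as the call begins (- or left out, the last holds). The fingers move at their own pace and stop on an object; the grip force is fixed at half the most. Time passes only in rows, so rows that do not move let the fingers close. It gives the time, the measured TCP pose, the force and the opening at its end, in the units of the state.
- env.read_state(): the state, without advancing time (a new reading comes with each control period).
- snapshot(name): name is "scene" or "side" or "wrist"; returns the picture (384x512x3 uint8, blue, green, red); there is no depth.
- get_calibration(name): a dict with "fov_y" (degrees; the focal length in pixels is half the picture's height over the tangent of half this angle, whatever the lens; pixels are square), "cx", "cy" (the principal point, pixels), "rvec" (rotation vector, rad) and "tvec" (3), from world to camera coordinates, as OpenCV has them. Camera axes: x right, y down, z forward; pixel columns grow to the right and rows downward; lengths in m; the calibration is good to about 2 mm. A picture is of the moment at which its call begins: read the wrist's pose just before it. get_calibration takes no time and is no camera call; for the wrist camera it gives the pose at the moment of the call.
- env.sign_off(): hands the job in, once; it reports no verdict.
The state is a dict: "t": time; "joint_pos": joint angles; "joint_velocities": joint speeds; "effort": joint torques, N m; "tcp_pos": TCP position; "orientation": TCP orientation; "force": force on the tool from outside, world axes, zero at the start; "ft_torque": the same for the moment, N m; "opening": finger opening in m.
Only numpy, scipy, OpenCV 4.12 (cv2) and the standard library are available. Lean on these libraries where they do the work, as an engineer would, in place of code of your own. Each camera call takes 0.05 s, during which the arm holds its last target.

### The job

The little film-vapour test chamber with the square end plates has been knocked over: tip it back up so that it stands upright on its dark steel foot, on the bench. Then take the orange probe from the wooden rack and lower it into the hole in the chamber's white top plate until its black collar sits flat on the plate, and let go. Leave the blue and green probes in the rack, and do not knock over or shift the amber bottle, the yellow film core or the loupe.

Things in the scene. Friction and masses are not known exactly. Their poses are not given: they have to be found in the camera images.
- chamber: Loose vapour test chamber, about 0.6 kg, 72 mm tall, 64 x 64 mm square: dark steel foot (14 mm thick, most of the weight), clear tube with brass rods, white top plate (20 mm thick) with a hole. Origin: centre of the foot's underside; +z from foot to top plate. At the start it lies on a flat side: z level, origin 32 mm up, white face upright, facing the robot to within 60 degrees.
- chamber_top_edge (a point): Middle of the white face's upper edge as it lies, 64 mm up. A level push of 2 to 3 N on the face just below this edge, along the chamber's -z, tips it about the foot's lower edge; past some 27 degrees it falls onto its foot by itself. Its origin then lies about 32 mm further along the push (it may also slide a little). Centre of mass: 16 mm from the foot's underside.
- port (a point): Centre of the mouth of the round port hole, on the outer face of the chamber's white top plate (72 mm from the foot's underside, along the chamber's +z). The hole is 7.5 mm in diameter with a small chamfer, goes through the 20 mm plate and opens into the empty tube, 58 mm clear depth in all. Axes as the chamber's.
- rack: Fixed dark wood rack, 50 mm (its x) by 160 mm (its y), 55 mm high; origin at the centre of its underside. Three 9 mm holes in a row at y = -50, 0 and +50 mm each hold a probe, collar resting on the rack's top; which probe stands where varies.
- probe_orange: Loose probe with orange grip, 60 g, upright in the rack. Origin: on its axis at the underside of the black collar; +z up the grip. Below: steel shank 6 mm in diameter, 45 mm long, the last 5 mm tapering to 3 mm. Above: collar 26 mm in diameter, z 0 to 5 mm, then the cylindrical grip, 20 mm in diameter, z 5 to 50 mm. This is the one to use.
- probe_orange_tip (a point): Lower end of the orange probe's shank, 45 mm below its origin along its axis.
- probe_blue: Loose probe with blue grip, 60 g, upright in the rack. Origin: on its axis at the underside of the black collar; +z up the grip. Below: steel shank 6 mm in diameter, 45 mm long, the last 5 mm tapering to 3 mm. Above: collar 26 mm in diameter, z 0 to 5 mm, then the cylindrical grip, 20 mm in diameter, z 5 to 50 mm. Leave it in the rack.
- probe_green: Loose probe with green grip, 60 g, upright in the rack. Origin: on its axis at the underside of the black collar; +z up the grip. Below: steel shank 6 mm in diameter, 45 mm long, the last 5 mm tapering to 3 mm. Above: collar 26 mm in diameter, z 0 to 5 mm, then the cylindrical grip, 20 mm in diameter, z 5 to 50 mm. Leave it in the rack.
- bottle: Small amber glass bottle with white cap, 44 mm in diameter, 90 mm tall, standing; origin at the centre of its underside. Leave it.
- core: Yellow plastic film core, a ring 52 mm in diameter, 35 mm tall, lying flat on the bench; origin at the centre of its underside. Leave it.
- loupe: Black magnifying loupe, 42 mm in diameter, 38 mm tall, standing on the bench; origin at the centre of its underside. Leave it.
Things that resemble listed ones, but are neither listed nor needed, are in the scene too. What is shaped like the chamber but purple or red is not meant.

How it is judged:
By the outcome, as a careful person would: the job done as asked, in the order asked, and still so for the second after the job is handed in, with the robot touching nothing.
It also fails if it takes over 61 s, if anything falls off the work surface, if the arm or the gripper's body presses on something with over 40 N, if the wrist force passes 120 N, or if a joint passes its speed limit or range.

## Working session

There is one attempt and no reset: what is moved stays moved. The work goes in short steps, Python scripts to look and compute and a shell command to move; the robot and the scene stay as the last step left them, time stands still between calls to the robot, and variables do not carry over. Pictures are saved under pics/ and viewed, and the job is handed in when it is done.

```bash
ls; mkdir -p pics
cat > h.py <<'E'
import numpy as np, cv2
from bench import env, snapshot, get_calibration
def K(c):
    f=192/np.tan(np.radians(c['fov_y']/2)); return np.array([[f,0,c['cx']],[0,f,c['cy']],[0,0,1.]])
def proj(c,P):
    return cv2.projectPoints(np.array(P,float).reshape(-1,3),np.array(c['rvec'],float),np.array(c['tvec'],float),K(c),np.array(c.get('dist',[0,0,0,0,0.]),float))[0].reshape(-1,2)
def back(c,uv,z):
    R=cv2.Rodrigues(np.array(c['rvec'],float))[0]; t=np.array(c['tvec'],float).ravel()
    o=-R.T@t; d=R.T@np.linalg.inv(K(c))@np.array([uv[0],uv[1],1.]); return o+d*(z-o[2])/d[2]
E
python3 - <<'E'
from h import *
for n in ['scene','side','wrist']:
    c=get_calibration(n); print(n,c); cv2.imwrite(f'pics/{n}0.png',snapshot(n))
print(env.read_state(),env.tip_reach)
E
```

```text
pics
scene {'fov_y': 43.38904573580484, 'cx': 253.30439050404186, 'cy': 188.4444620103626, 'rvec': array([ 1.75467686,  1.86722326, -0.67982808]), 'tvec': array([ 0.04106195, -0.4279265 ,  1.39192682])}
side {'fov_y': 50.69619667678765, 'cx': 250.32429165799553, 'cy': 188.8846074884795, 'rvec': array([ 0.93622109, -2.56313339,  1.0075454 ]), 'tvec': array([0.47525488, 0.32098742, 0.56894893])}
wrist {'fov_y': 58.425903348693076, 'cx': 252.7887302809767, 'cy': 192.1887873896184, 'rvec': array([-2.34262852, -1.74431887, -0.23122986]), 'tvec': array([-0.625465  , -0.02943492,  0.39064687])}
{'t': 0.15, 'joint_pos': array([ 7.32002984e+01,  2.02547942e+01,  9.36170977e+01,  1.67915365e-03,
        6.61891307e+01, -1.38201208e-01]), 'joint_velocities': array([-0.00254734, -0.19940249, -0.15523823,  0.03711512, -0.10436542,
       -0.05515719]), 'effort': array([ 6.08335777e-04, -5.94206178e+01, -3.34470212e+01,  6.96912082e-02,
        2.05510820e-02, -2.80666097e-05]), 'tcp_pos': array([0.17909537, 0.59842523, 0.231037  ]), 'orientation': array([-1.79998317e+02,  6.10187314e-02,  7.33378218e+01]), 'force': array([ 0.44473201,  0.47351942, -0.88812709]), 'ft_torque': array([ 0.0095037 , -0.02383043,  0.00052487]), 'opening': 0.09198110786590463} 0.017
```

View pics/scene0.png

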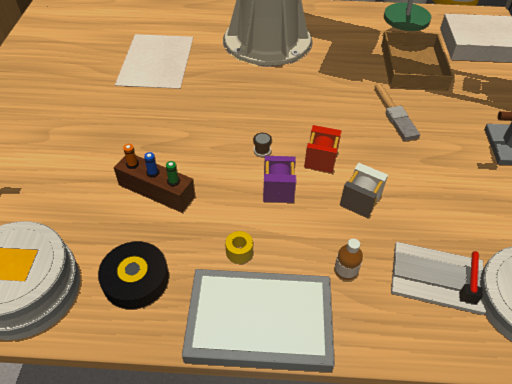

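View pics/side0.png

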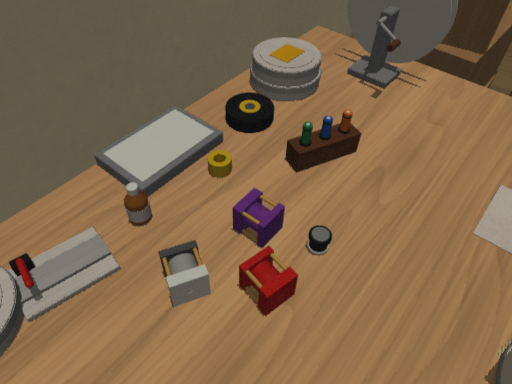

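View pics/wrist0.png

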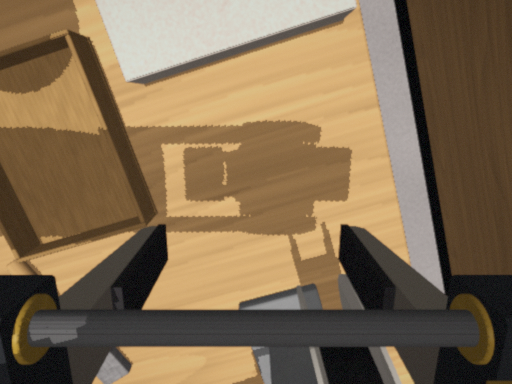

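The scene view shows three chambers: purple at (280,180), red at (323,149), and white/dark steel at (364,190), which is at (185,272) in the side view. The white/dark one fits, since the purple and red ones are decoys. The probes in the rack are orange (129,155), blue (151,164) and green (172,172). I'll check with enlarged crops.

Run:
```python
from h import *
a=cv2.imread('pics/scene0.png'); b=cv2.imread('pics/side0.png')
def cr(i,x,y,w,h,s): return cv2.resize(i[y:y+h,x:x+w],None,fx=s,fy=s,interpolation=cv2.INTER_CUBIC)
A=cr(a,330,155,66,70,6); B=cr(b,150,235,70,70,6)
cv2.imwrite('pics/c1.png',np.hstack([A,cv2.resize(B,(420,420))]))
A=cr(a,105,135,100,80,4);B=cr(b,275,100,100,80,4)
cv2.imwrite('pics/c2.png',np.hstack([A,B]))
```

```text
(no output)
```

View pics/c1.png

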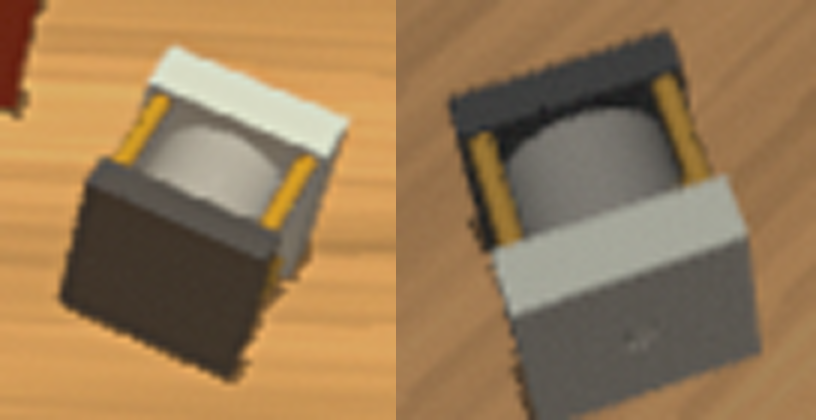

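View pics/c2.png

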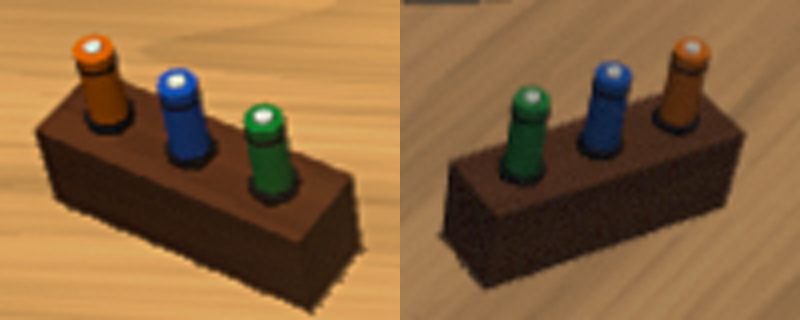

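Run:
```python
from h import *
s=get_calibration('scene'); d=get_calibration('side')
np.set_printoptions(precision=4,suppress=True)
def an(c,w1,w2,f1,f2,nm):
    P=[back(c,p,.064) for p in (w1,w2,f1,f2)]
    print(nm,P[0][:2],P[1][:2],P[2][:2],P[3][:2])
    W=(P[0]+P[1])/2;F=(P[2]+P[3])/2
    e=P[1]-P[0]; print(' width',np.linalg.norm(e),'len',np.linalg.norm(W-F),'Wmid',W,'Fmid',F,'ang edge',np.degrees(np.arctan2(e[1],e[0])),'ang z',np.degrees(np.arctan2(*(W-F)[[1,0]])))
an(s,(359.3,162.7),(388.2,175.3),(345,185.8),(375.8,197.5),'scene')
an(d,(208.7,274.7),(169.8,287.5),(195.3,240.8),(159,251.7),'side')
# probes
def tri(ps,pd):
    M=[]
    for c in (s,d):
        R=cv2.Rodrigues(np.array(c['rvec']))[0]; M.append(K(c)@np.c_[R,np.array(c['tvec']).ravel()])
    X=cv2.triangulatePoints(M[0],M[1],np.array(ps,float).reshape(2,1),np.array(pd,float).reshape(2,1)); return (X[:3]/X[3]).ravel()
for n,a,b in [('orange',(94,46),(291,46)),('blue',(177,82),(213,74)),('green',(264,116),(132,97))]:
    ps=(105+a[0]/4,135+a[1]/4);pd=(275+b[0]/4,100+b[1]/4)
    print(n,tri(ps,pd),back(s,ps,.105),back(d,pd,.105))
print('rack top',[back(s,(105+x/4,135+y/4),.055)[:2] for x,y in [(37,130),(300,240),(352,178)]],[back(d,(275+x/4,100+y/4),.055)[:2] for x,y in [(50,163),(97,215),(345,133)]])
for n,p,z in [('bottle',(347,270),0),('core',(239,244),.035),('loupe',(263,138),.038),('red',(323,135),.064),('purple',(280,165),.064)]: print(n,back(s,p,z))
for n,p,z in [('bottle',(139,215),0),('core',(220,158),.035),('loupe',(320,233),.038),('red',(267,262),.064),('purple',(258,205),.064)]: print(n,back(d,p,z))
```

```text
scene [0.537  0.2063] [0.5681 0.2613] [0.6021 0.1729] [0.628  0.2302]
 width 0.06314335711656963 len 0.07034390750478735 Wmid [0.5525 0.2338 0.064 ] Fmid [0.615  0.2015 0.064 ] ang edge 60.47228568583229 ang z 152.6770594173848
side [0.5349 0.2047] [0.565  0.2596] [0.5971 0.1723] [0.627  0.2264]
 width 0.06258505747326842 len 0.07027187393519178 Wmid [0.5499 0.2322 0.064 ] Fmid [0.6121 0.1993 0.064 ] ang edge 61.29339739399791 ang z 152.1600731957696
orange [ 0.5643 -0.2568  0.1057] [ 0.5642 -0.2566  0.105 ] [ 0.5647 -0.2589  0.105 ]
blue [ 0.5842 -0.2118  0.1035] [ 0.586 -0.211  0.105] [ 0.5833 -0.2107  0.105 ]
green [ 0.6048 -0.1658  0.1048] [ 0.6056 -0.1652  0.105 ] [ 0.6046 -0.1668  0.105 ]
rack top [array([ 0.5766, -0.2923]), array([ 0.6399, -0.1476]), array([ 0.5981, -0.1281])] [array([ 0.6372, -0.1469]), array([ 0.594 , -0.1295]), array([ 0.5285, -0.2745])]
bottle [0.7537 0.1765 0.    ]
core [ 0.7327 -0.0258  0.035 ]
loupe [0.4501 0.0058 0.038 ]
red [0.4592 0.135  0.064 ]
purple [0.5547 0.0444 0.064 ]
bottle [0.7616 0.1716 0.    ]
core [ 0.7257 -0.027   0.035 ]
loupe [0.4531 0.003  0.038 ]
red [0.4791 0.1266 0.064 ]
purple [0.5666 0.042  0.064 ]
```

The crop confirms it. The white plate faces the robot, and the upper-edge midpoint comes out at (0.551, 0.233) from both cameras. The width of 63 mm and length of 70 mm match the given sizes. The push heads about -28.5°, and the bottle has about 90 mm of clearance. Orange is the outermost probe, at (0.564, -0.257).

```bash
cat >> h.py <<'E'
def go(x,y,z,yaw=None):
    s=env.read_state(); p=s['tcp_pos'];ps=s['orientation'][2]
    if yaw is None: yaw=ps
    r=np.radians(ps); d=np.array([x,y,z])-p
    print('from',np.round(p,4),np.round(s['orientation'],2),'F',np.round(s['force'],2),'op',round(s['opening'],4),'t',s['t'])
    f=lambda r:np.round(1000*np.array([d[0]*np.cos(r)+d[1]*np.sin(r),d[0]*np.sin(r)-d[1]*np.cos(r),-d[2]]),1)
    print('delta now-axes',f(r),'in target axes',f(np.radians(yaw)),'turn',round(ps-yaw,2))
E
python3 -m inch '[[0,0,0,6],[0,0,0,5.8]]' 0
python3 - <<'E'
from h import *
go(.525,.247,.15,61.5)
E
```

```text
t: 0.4
tcp_pos: [0.1791, 0.5985, 0.2312]
orientation: [180.0, 0.0, 61.3]
force: [-0.5, 0.3, -1.5]
opening: 0.074
from [0.1791 0.5985 0.2312] [1.7999e+02 4.0000e-02 6.1350e+01] F [-0.55  0.29 -1.54] op 0.074 t 0.4
delta now-axes [-142.6  472.1   81.2] in target axes [-143.9  471.7   81.2] turn -0.15
```

```bash
python3 -m inch '[[-14,47,0,0],[-14,47,0,0],[-14,47,0,0],[-14,47,0,0],[-14,47,0,0]]'
python3 -m inch '[[-14,47,16,0],[-14,47,16,0],[-14,47,16,0],[-14,47,16,0],[-14,47,16,0]]'
python3 -m inch '[[0,0,0,0],[0,0,0,0]]'
python3 - <<'E'
from h import *
go(.525,.247,.073,61.5)
for n in ['wrist','side']: cv2.imwrite(f'pics/{n}1.png',snapshot(n))
E
```

```text
t: 1.02
tcp_pos: [0.3533, 0.424, 0.2315]
orientation: [-180.0, 0.0, 61.5]
force: [-0.2, -0.3, 0.2]
opening: 0.0241
t: 1.65
tcp_pos: [0.5266, 0.2504, 0.151]
orientation: [-180.0, 0.0, 61.5]
force: [0.7, 0.4, 0.6]
opening: 0.0003
t: 1.9
tcp_pos: [0.5253, 0.2518, 0.1515]
orientation: [-180.0, 0.0, 61.5]
force: [0.2, 0.3, 0.5]
opening: 0.0003
from [0.5253 0.2518 0.1515] [-1.7996e+02  2.0000e-02  6.1490e+01] F [0.25 0.28 0.51] op 0.0003 t 1.9
delta now-axes [-4.4  2.  78.5] in target axes [-4.4  2.  78.5] turn -0.01
```

View pics/wrist1.png

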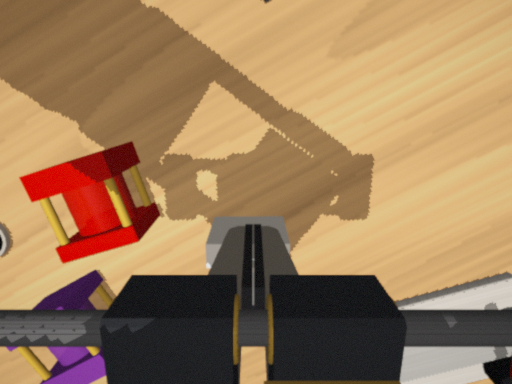

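View pics/side1.png

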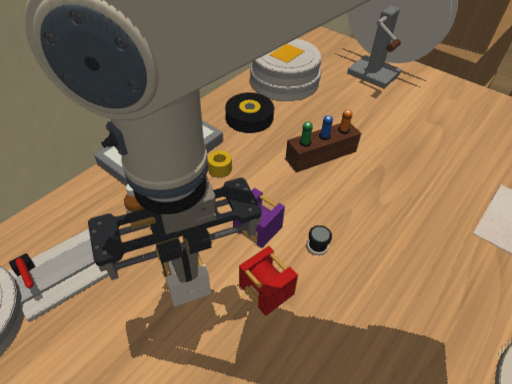

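The chamber's white edge runs level in the wrist view at (210–287, 218), centred on the closed fingers at (253, 225), so the pusher is square to the face. Lowering and pushing.

```bash
python3 -m inch '[[-2,0,26,0],[-2,1,26,0],[0,0,26,0],[0,0,0,0]]'
python3 -m inch '[[0,5,0,0],[0,5,0,0],[0,5,0,0],[0,0,0,0]]'
python3 - <<'E'
from h import *
go(.551,.233,.073,61.5)
for n in ['wrist']: cv2.imwrite(f'pics/{n}2.png',snapshot(n))
E
```

```text
t: 2.5
tcp_pos: [0.5229, 0.2481, 0.0725]
orientation: [-179.9, 0.1, 61.6]
force: [0.4, 0.5, 0.0]
opening: 0.0006
t: 3.0
tcp_pos: [0.5385, 0.2404, 0.0741]
orientation: [180.0, -0.0, 61.5]
force: [0.2, 0.1, -0.4]
opening: 0.0001
from [0.5385 0.2404 0.0741] [ 1.7997e+02 -4.0000e-02  6.1510e+01] F [ 0.21  0.11 -0.41] op 0.0001 t 3.0
delta now-axes [-0.5 14.5  1.1] in target axes [-0.5 14.5  1.1] turn 0.01
```

View pics/wrist2.png

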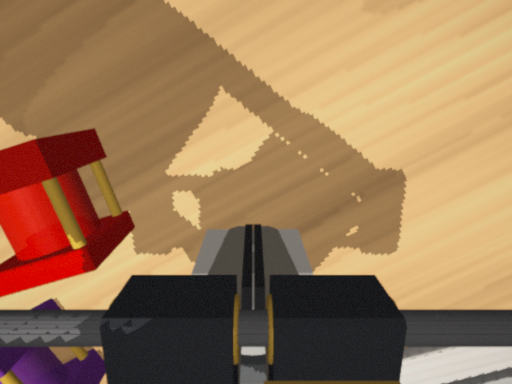

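The fingers are behind the white edge and about 4 mm short of contact. Pushing gently.

```bash
python3 -m inch '[[0,4,0,0],[0,4,0,0],[0,4,0,0]]'
python3 -m inch '[[0,4,0,0],[0,4,0,0]]'
python3 - <<'E'
from h import *
go(.551,.233,.073,61.5)
for n in ['side']: cv2.imwrite(f'pics/{n}3.png',snapshot(n)[150:384,100:350])
E
```

```text
t: 3.42
tcp_pos: [0.5474, 0.235, 0.0736]
orientation: [-179.9, 0.1, 61.5]
force: [-6.0, 3.3, 5.0]
opening: 0.0003
t: 3.68
tcp_pos: [0.5545, 0.2313, 0.0736]
orientation: [-179.9, 0.0, 61.5]
force: [-5.8, 3.6, 5.0]
opening: 0.0001
from [0.5545 0.2313 0.0736] [-1.7987e+02  5.0000e-02  6.1520e+01] F [-5.79  3.64  4.98] op 0.0001 t 3.675
delta now-axes [-0.1 -3.8  0.6] in target axes [-0.1 -3.8  0.6] turn 0.02
```

View pics/side3.png

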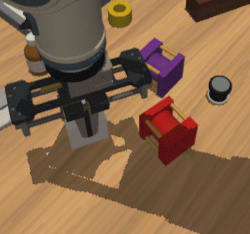

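The push gives 6.8 N level and 5 N upward on the tool, so finger friction is holding the rising face down. I'll follow the face's arc upwards while pushing.

```bash
python3 -m inch '[[0,0,-2,0],[0,3,-4,0],[0,4,-4,0]]'
python3 -m inch '[[0,4,-4,0],[0,4,-4,0]]'
python3 - <<'E'
from h import *
go(.551,.233,.073,61.5)
for n in ['scene']: cv2.imwrite(f'pics/{n}4.png',cv2.resize(snapshot(n)[130:240,300:440],None,fx=4,fy=4))
E
```

```text
t: 4.1
tcp_pos: [0.5619, 0.2275, 0.0839]
orientation: [180.0, -0.0, 61.5]
force: [-0.6, 0.3, -0.0]
opening: 0.0004
t: 4.35
tcp_pos: [0.5691, 0.2237, 0.092]
orientation: [180.0, -0.0, 61.5]
force: [0.2, 0.3, -0.2]
opening: 0.0001
from [0.5691 0.2237 0.092 ] [ 1.7998e+02 -2.0000e-02  6.1530e+01] F [ 0.18  0.26 -0.22] op 0.0001 t 4.35
delta now-axes [ -0.5 -20.4  19. ] in target axes [ -0.5 -20.4  19. ] turn 0.03
```

View pics/scene4.png

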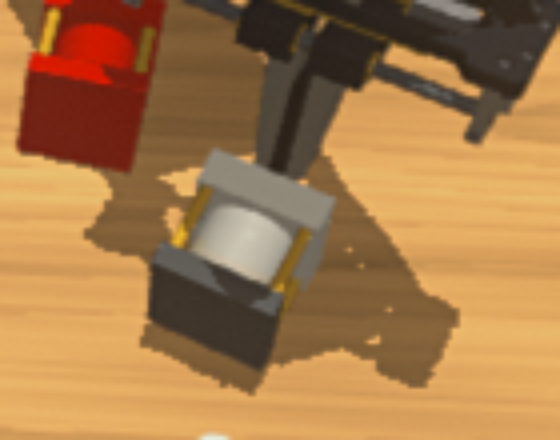

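Run:
```python
from h import *
s=get_calibration('scene')
np.set_printoptions(precision=4,suppress=True)
P=[back(s,(300+x/4,130+y/4),.064) for x,y in [(213,150),(335,197),(152,265),(277,308)]]
for p in P: print(p)
W=(P[0]+P[1])/2;F=(P[2]+P[3])/2;print(W,F,P[1]-P[0],W-F)
```

```text
[0.5514 0.1929 0.064 ]
[0.5794 0.2511 0.064 ]
[0.6298 0.1576 0.064 ]
[0.6524 0.2152 0.064 ]
[0.5654 0.222  0.064 ] [0.6411 0.1864 0.064 ] [0.028  0.0582 0.    ] [-0.0757  0.0356  0.    ]
```

The chamber slid about 15 mm without tipping, and it is still lying flat. I'll back off, check its pose, then push again lower on the face with more upward motion than the arc, so that friction helps.

```bash
python3 -m inch '[[0,-20,-10,0],[0,-25,-10,0],[0,-25,0,0],[0,0,0,0]]'
python3 - <<'E'
from h import *
c=get_calibration('wrist')
go(.551,.233,.073,61.5)
w=snapshot('wrist');cv2.imwrite('pics/wrist5.png',w)
a=snapshot('scene')[150:220,325:395]; b=snapshot('side')[220:290,140:210]
cv2.imwrite('pics/c5.png',np.hstack([cv2.resize(i,None,fx=5.7,fy=5.7,interpolation=cv2.INTER_CUBIC) for i in (a,b)]))
E
```

```text
t: 4.9
tcp_pos: [0.5046, 0.2584, 0.1117]
orientation: [-180.0, 0.0, 61.7]
force: [0.2, -0.1, 0.1]
opening: 0.0004
from [0.5046 0.2584 0.1117] [-1.7997e+02  3.0000e-02  6.1680e+01] F [ 0.17 -0.12  0.05] op 0.0004 t 4.9
delta now-axes [-0.3 52.9 38.7] in target axes [-0.1 52.9 38.7] turn 0.18
```

View pics/wrist5.png

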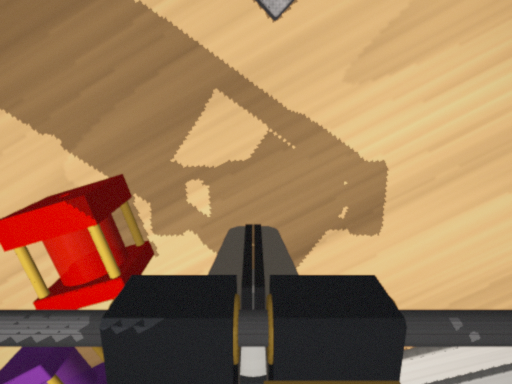

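View pics/c5.png

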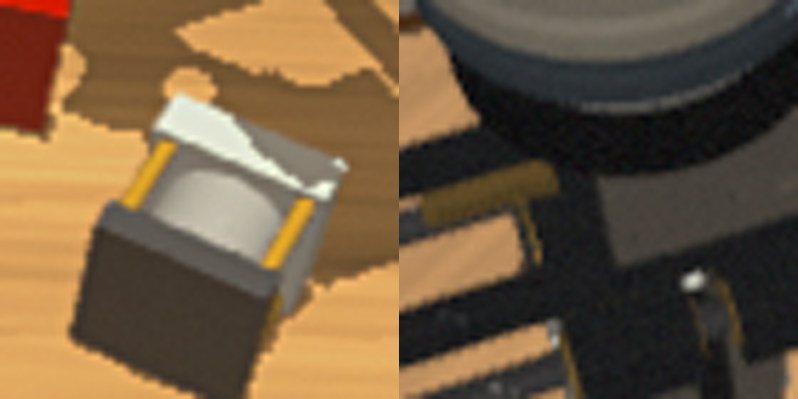

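Run:
```python
from h import *
s=get_calibration('scene')
np.set_printoptions(precision=4,suppress=True)
P=[back(s,(325+x/5.7,150+y/5.7),.064) for x,y in [(178,92),(349,166),(98,230),(275,296)]]
W=(P[0]+P[1])/2;F=(P[2]+P[3])/2;print(P,W,F,np.linalg.norm(P[1]-P[0]),np.linalg.norm(W-F))
for v in (P[1]-P[0],P[3]-P[2],F-W): print(np.degrees(np.arctan2(v[1],v[0])))
u=np.array([np.sin(np.radians(62)),-np.cos(np.radians(62))])
q=W[:2]-.02*u
go(q[0],q[1],.062,62)
```

```text
[array([0.5472, 0.1992, 0.064 ]), array([0.5787, 0.2561, 0.064 ]), array([0.6142, 0.1666, 0.064 ]), array([0.6394, 0.2241, 0.064 ])] [0.563  0.2277 0.064 ] [0.6268 0.1954 0.064 ] 0.06500167071697062 0.07157445095419387
60.93451767350577
66.34276299961319
-26.821223074992528
from [0.507  0.2575 0.1116] [179.98  -0.01  61.59] F [-0.12 -0.68 -1.04] op 0.0007 t 5.05
delta now-axes [ 0.2 43.5 49.6] in target axes [-0.1 43.5 49.6] turn -0.41
```

```bash
python3 -m inch '[[0,0,25,-1],[0,5,25,0],[0,20,0,0],[0,18,0,0],[0,0,0,0]]'
python3 - <<'E'
from h import *
u=np.array([np.sin(np.radians(62.5)),-np.cos(np.radians(62.5))])
q=np.array([.563,.2277])-.012*u
go(q[0],q[1],.062,62.5)
E
```

```text
t: 5.68
tcp_pos: [0.5478, 0.2368, 0.0627]
orientation: [179.9, -0.1, 62.4]
force: [-0.3, -0.1, 0.4]
opening: 0.0008
from [0.5478 0.2368 0.0627] [ 1.799e+02 -1.100e-01  6.242e+01] F [-0.27 -0.07  0.36] op 0.0008 t 5.675
delta now-axes [-1.   5.7  0.7] in target axes [-1.   5.7  0.7] turn -0.08
```

```bash
python3 -m inch '[[0,5,0,0],[0,3,-3,0],[0,3,-4,0],[0,3,-4,0]]'
python3 -m inch '[[0,3,-4,0]]'
python3 - <<'E'
from h import *
go(.551,.233,.073,62.5)
cv2.imwrite('pics/scene6.png',cv2.resize(snapshot('scene')[130:240,300:440],None,fx=4,fy=4))
E
```

```text
t: 6.18
tcp_pos: [0.5575, 0.231, 0.0729]
orientation: [-180.0, 0.0, 62.6]
force: [0.6, 0.2, -1.0]
opening: 0.0004
t: 6.3
tcp_pos: [0.5603, 0.2296, 0.0769]
orientation: [-180.0, 0.0, 62.6]
force: [0.6, -0.5, -0.7]
opening: 0.0005
from [0.5603 0.2296 0.0769] [-180.      0.     62.55] F [ 0.55 -0.49 -0.66] op 0.0005 t 6.3
delta now-axes [-1.3 -9.8  3.9] in target axes [-1.3 -9.8  3.9] turn 0.05
```

View pics/scene6.png

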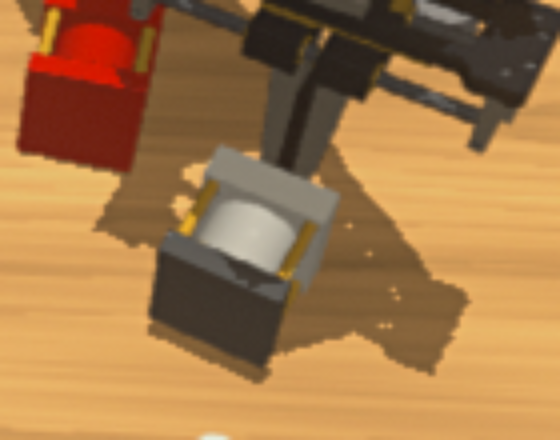

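The foot has dropped and the white plate has risen in the picture. The same was true in the earlier look, where the apparent length came out too long. So the chamber is tilting and resting lightly on the fingers, and I'll continue along the arc.

```bash
python3 -m inch '[[0,3,-4,0],[0,3,-4,0],[0,4,-4,0],[0,4,-3,0],[0,4,-3,0]]'
python3 - <<'E'
from h import *
go(.551,.233,.073,62.5)
cv2.imwrite('pics/scene7.png',cv2.resize(snapshot('scene')[130:240,300:440],None,fx=4,fy=4))
E
```

```text
t: 6.98
tcp_pos: [0.5767, 0.2211, 0.0948]
orientation: [180.0, -0.0, 62.5]
force: [-0.0, -0.4, -0.8]
opening: 0.0001
from [0.5767 0.2211 0.0948] [ 1.7999e+02 -1.0000e-02  6.2540e+01] F [-0.03 -0.39 -0.84] op 0.0001 t 6.975
delta now-axes [ -1.3 -28.2  21.8] in target axes [ -1.3 -28.2  21.8] turn 0.04
```

View pics/scene7.png

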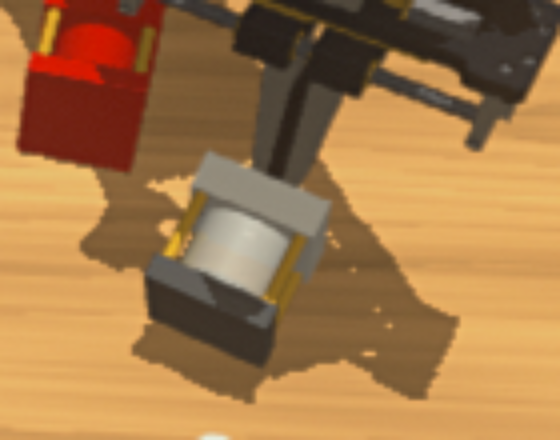

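It's clearly tipping now: the foot face is foreshortened and the shadow has opened under it. Continuing.

```bash
python3 -m inch '[[0,5,-2,0],[0,5,-2,0],[0,5,-1,0],[0,5,0,0],[0,5,0,0]]'
python3 - <<'E'
from h import *
go(.551,.233,.073,62.5)
cv2.imwrite('pics/scene8.png',cv2.resize(snapshot('scene')[130:240,300:440],None,fx=4,fy=4))
E
```

```text
t: 7.65
tcp_pos: [0.5997, 0.2104, 0.1028]
orientation: [179.9, -0.1, 62.5]
force: [-9.9, -0.3, 34.6]
opening: 0.0006
from [0.5997 0.2104 0.1028] [ 1.7992e+02 -1.3000e-01  6.2530e+01] F [-9.93 -0.27 34.55] op 0.0006 t 7.65
delta now-axes [ -2.4 -53.7  29.8] in target axes [ -2.4 -53.7  29.8] turn 0.03
```

View pics/scene8.png

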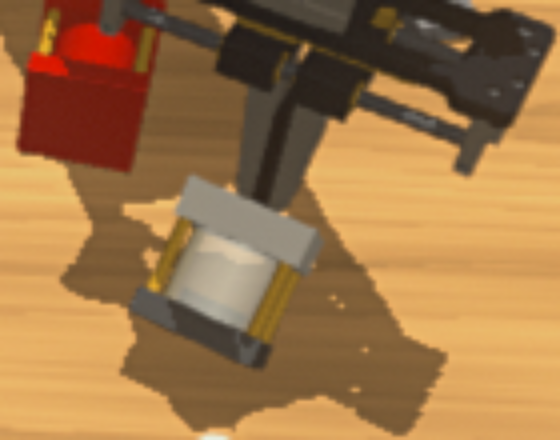

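There is 34 N upward on the tool, so the fingertip is pinning the rising face. Lifting to release it.

```bash
python3 -m inch '[[0,0,-4,0]]'
python3 - <<'E'
from h import *
go(.551,.233,.073,62.5)
cv2.imwrite('pics/scene9.png',cv2.resize(snapshot('scene')[130:240,300:440],None,fx=4,fy=4))
E
```

```text
t: 7.82
tcp_pos: [0.5994, 0.2097, 0.1048]
orientation: [179.9, -0.1, 62.5]
force: [0.0, -0.0, 0.6]
opening: 0.0004
from [0.5994 0.2097 0.1048] [ 1.7992e+02 -7.0000e-02  6.2530e+01] F [ 0.01 -0.    0.63] op 0.0004 t 7.825
delta now-axes [ -1.7 -53.7  31.8] in target axes [ -1.7 -53.7  31.8] turn 0.03
```

View pics/scene9.png

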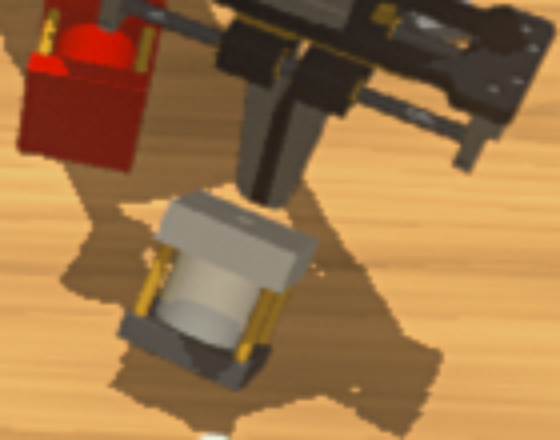

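Released, and it's falling onto its foot with the hole coming into view. Backing the arm up and away, opening the gripper, then looking.

```bash
python3 -m inch '[[0,-10,-10,0],[0,-30,-30,0],[0,-40,-40,0],[0,-40,-30,0],[0,0,0,0]]' 1
python3 - <<'E'
from h import *
go(.551,.233,.073,62.5)
a=snapshot('scene');b=snapshot('side');cv2.imwrite('pics/a10.png',a);cv2.imwrite('pics/b10.png',b)
cv2.imwrite('pics/c10.png',np.hstack([cv2.resize(i,None,fx=4,fy=4,interpolation=cv2.INTER_CUBIC) for i in (a[150:250,310:410],b[190:290,110:210])]))
E
```

```text
t: 8.5
tcp_pos: [0.4907, 0.2666, 0.216]
orientation: [179.9, -0.2, 62.7]
force: [0.7, -0.4, -0.4]
opening: 0.0483
from [0.4907 0.2666 0.216 ] [ 1.7991e+02 -1.6000e-01  6.2680e+01] F [ 0.73 -0.43 -0.38] op 0.0483 t 8.5
delta now-axes [ -2.2  69.  143. ] in target axes [ -2.  69. 143.] turn 0.18
```

View pics/c10.png

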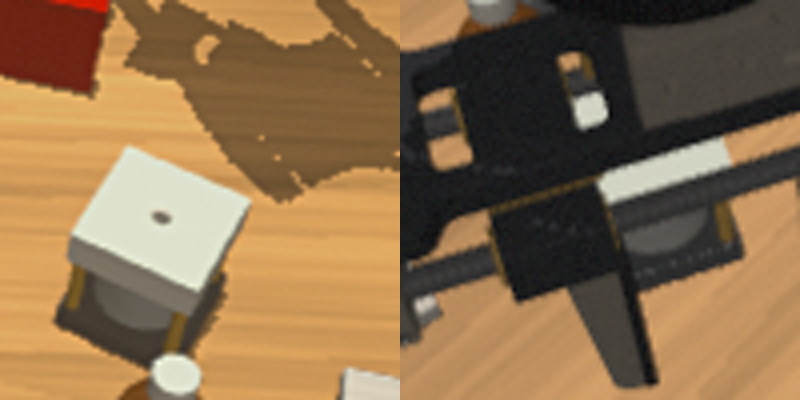

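View pics/a10.png

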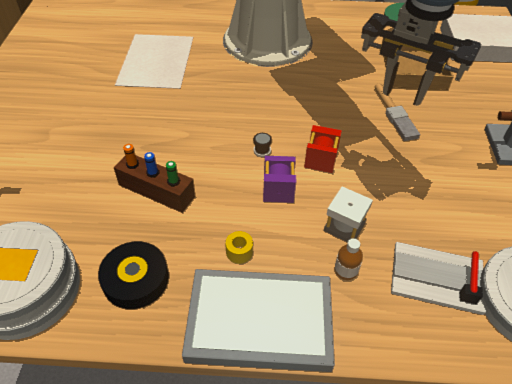

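The chamber stands upright on its foot: white plate up, hole at crop (160,217), which is scene (350,204). I'll measure the port and prepare the move to the orange probe, with the jaws across the rack row.

Run:
```python
from h import *
np.set_printoptions(precision=4,suppress=True)
s=get_calibration('scene')
f=lambda x,y,z=.072:back(s,(310+x/4-.0,150+y/4),z)
C=[f(*p) for p in [(128,147),(250,203),(196,293),(70,238)]]
print('port',f(160,217),'corner mean',np.mean(C,0),[np.linalg.norm(C[i]-C[i-1]) for i in range(4)],[np.degrees(np.arctan2(*(C[i]-C[i-1])[[1,0]])) for i in range(4)])
print('bottle cap top',back(s,(354,243),.09))
go(.5643,-.257,.19,-24)
```

```text
port [0.6547 0.1775 0.072 ] corner mean [0.6559 0.1778 0.072 ] [np.float64(0.0656411668294177), np.float64(0.06371662238952928), np.float64(0.06261646293655128), np.float64(0.06256325438652034)] [np.float64(152.34681984270608), np.float64(60.59602396784418), np.float64(-28.69004385888533), np.float64(-116.65649419435917)]
bottle cap top [0.7548 0.1741 0.09  ]
from [0.4917 0.2652 0.2136] [179.97  -0.01  62.61] F [ 0.39  0.12 -0.05] op 0.0559 t 8.6
delta now-axes [-430.3  304.7   23.6] in target axes [278.7 447.6  23.6] turn 86.61
```

```bash
python3 -m inch '[[0,0,0,10],[0,0,0,10],[0,0,0,10],[0,0,0,10],[0,0,0,10]]'
python3 -m inch '[[0,0,0,10],[0,0,0,10],[0,0,0,10],[0,0,0,6.6],[0,0,0,0]]'
python3 - <<'E'
from h import *
go(.5643,-.257,.19,-24)
E
```

```text
t: 9.22
tcp_pos: [0.4923, 0.2641, 0.2119]
orientation: [179.9, 0.1, 12.1]
force: [0.1, 0.3, 0.4]
opening: 0.092
t: 9.85
tcp_pos: [0.4921, 0.2642, 0.2121]
orientation: [179.9, 0.1, -24.1]
force: [-0.0, -0.4, -0.7]
opening: 0.092
from [0.4921 0.2642 0.2121] [ 1.7989e+02  7.0000e-02 -2.4060e+01] F [-0.05 -0.38 -0.69] op 0.092 t 9.85
delta now-axes [278.4 446.5  22.1] in target axes [277.9 446.8  22.1] turn -0.06
```

```bash
python3 -m inch '[[27,44,0,0],[28,45,0,0],[28,45,0,0],[28,45,0,0],[28,45,0,0]]'
python3 -m inch '[[28,45,0,0],[28,45,0,0],[28,45,0,0],[28,44,0,0],[27,44,22,0]]'
python3 -m inch '[[0,0,0,0],[0,0,0,0]]'
python3 - <<'E'
from h import *
np.set_printoptions(precision=4,suppress=True)
c=get_calibration('wrist')
go(.5643,-.257,.085,-24)
w=snapshot('wrist');cv2.imwrite('pics/w11.png',w)
print(proj(c,[[.5643,-.257,.105],[.5643,-.257,.06]]))
E
```

```text
t: 10.48
tcp_pos: [0.5276, 0.0017, 0.2129]
orientation: [180.0, 0.0, -23.9]
force: [0.9, -0.0, 0.7]
opening: 0.0923
t: 11.1
tcp_pos: [0.5645, -0.2593, 0.192]
orientation: [180.0, -0.1, -23.9]
force: [0.3, -0.7, -0.5]
opening: 0.0918
t: 11.35
tcp_pos: [0.5631, -0.2564, 0.1908]
orientation: [-180.0, 0.1, -24.0]
force: [0.3, -1.2, -0.2]
opening: 0.092
from [ 0.5631 -0.2564  0.1908] [-179.98    0.1   -24.03] F [ 0.26 -1.24 -0.17] op 0.092 t 11.35
delta now-axes [  1.4   0.1 105.8] in target axes [  1.4   0.1 105.8] turn -0.03
[[255.3397 205.0489]
 [255.0382 189.5116]]
```

View pics/w11.png

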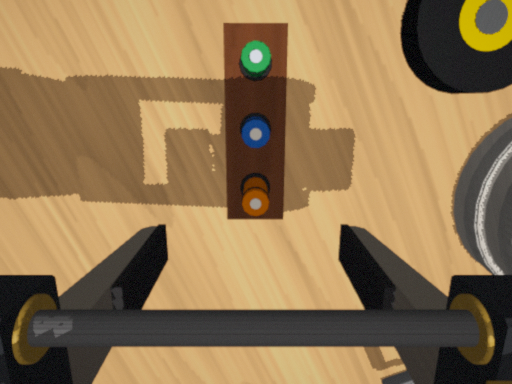

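The wrist view shows the orange probe top at (256,204), against a prediction of (255,205). Blue (256,133) and green (256,56) are clear of the jaws. Descending and gripping.

```bash
python3 -m inch '[[1,0,30,0],[0,0,30,0],[0,0,25,0],[0,0,21,0],[0,0,0,0]]'
python3 -m inch '[[0,0,0,0],[0,0,0,0],[0,0,0,0],[0,0,0,0],[0,0,0,0]]' 0.15
python3 -m inch '[[0,0,0,0],[0,0,0,0]]'
python3 - <<'E'
from h import *
go(.5643,-.257,.085,-24)
cv2.imwrite('pics/s12.png',cv2.resize(snapshot('scene')[110:220,80:220],None,fx=4,fy=4))
E
```

```text
t: 12.02
tcp_pos: [0.5638, -0.2552, 0.0847]
orientation: [-180.0, 0.1, -23.9]
force: [-0.6, -0.5, 0.5]
opening: 0.0919
t: 12.65
tcp_pos: [0.5645, -0.2569, 0.0857]
orientation: [-180.0, -0.0, -24.1]
force: [0.4, 0.8, 0.5]
opening: 0.0437
t: 12.9
tcp_pos: [0.5644, -0.2568, 0.0855]
orientation: [-180.0, 0.0, -24.1]
force: [0.6, -0.3, -0.7]
opening: 0.024
from [ 0.5644 -0.2568  0.0855] [-1.800e+02  1.000e-02 -2.406e+01] F [ 0.58 -0.26 -0.7 ] op 0.024 t 12.9
delta now-axes [-0.1  0.2  0.5] in target axes [-0.1  0.2  0.5] turn -0.06
```

View pics/s12.png

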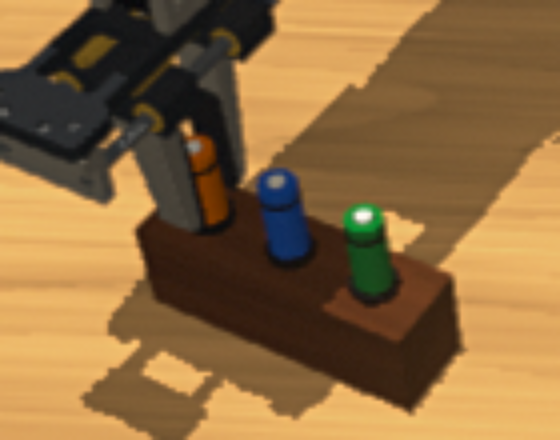

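```bash
python3 -m inch '[[0,0,0,0],[0,0,0,0],[0,0,0,0],[0,0,0,0]]' 0
python3 -m inch '[[0,0,-5,0],[0,0,-10,0],[0,0,-15,0],[0,0,-20,0],[0,0,-25,0]]' 
python3 -m inch '[[0,0,-20,0],[0,0,0,0],[0,0,0,0]]'
python3 - <<'E'
from h import *
go(.6547,.1775,.19,-24)
cv2.imwrite('pics/s13.png',cv2.resize(np.hstack([snapshot('scene')[60:220,80:240],snapshot('side')[40:200,250:410]]),None,fx=2.4,fy=2.4))
cv2.imwrite('pics/w13.png',snapshot('wrist'))
E
```

```text
t: 13.45
tcp_pos: [0.5645, -0.2568, 0.0855]
orientation: [180.0, 0.0, -24.1]
force: [0.2, -0.9, -1.3]
opening: 0.0188
t: 14.08
tcp_pos: [0.5645, -0.2569, 0.1623]
orientation: [180.0, -0.0, -24.1]
force: [0.1, -0.1, 0.4]
opening: 0.0196
t: 14.45
tcp_pos: [0.5642, -0.2567, 0.1805]
orientation: [180.0, 0.0, -24.1]
force: [-0.0, 0.6, -0.6]
opening: 0.0195
from [ 0.5642 -0.2567  0.1805] [180.     0.   -24.06] F [-0.    0.58 -0.64] op 0.0195 t 14.45
delta now-axes [ -94.4 -433.4   -9.5] in target axes [ -94.  -433.5   -9.5] turn -0.06
```

View pics/s13.png

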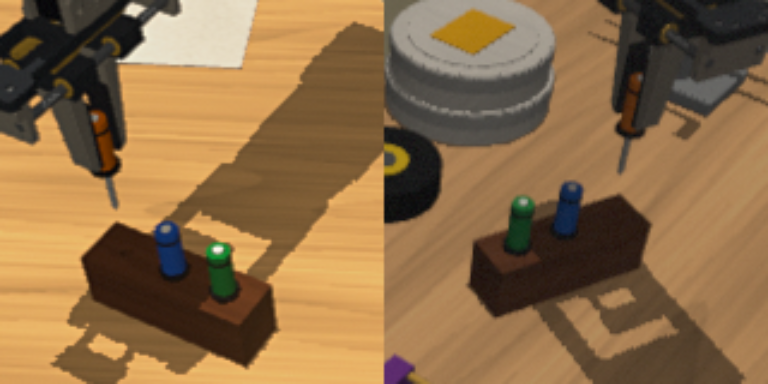

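View pics/w13.png

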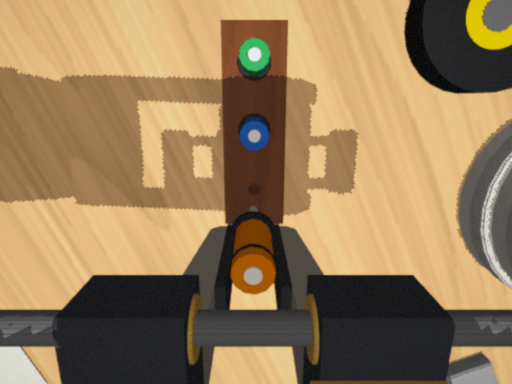

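The orange probe hangs straight from the jaws, and blue and green remain in the rack. Moving to 60 mm short of the port, to measure the hole with the wrist camera.

```bash
python3 -m inch '[[-5,-20,-15,0],[-10,-38,-5,0],[-10,-40,0,0],[-10,-40,0,0],[-10,-40,0,0]]'
python3 -m inch '[[-10,-40,0,0],[-10,-40,0,0],[-10,-40,0,0],[-10,-40,0,0],[-9,-35,0,0]]'
python3 -m inch '[[0,0,0,0],[0,0,0,0],[0,0,0,0]]'
python3 - <<'E'
from h import *
go(.6547,.1775,.19,-24)
c=get_calibration('wrist')
w=snapshot('wrist');cv2.imwrite('pics/w14.png',w)
c2=get_calibration('wrist'); print(c,c2['tvec']-c['tvec'])
import json; json.dump({k:np.array(v).tolist() for k,v in c.items()},open('c14.json','w'))
print(proj(c,[.6547,.1775,.072]))
s=snapshot('scene');cv2.imwrite('pics/s14.png',cv2.resize(s[140:240,300:420],None,fx=5,fy=5,interpolation=cv2.INTER_CUBIC))
E
```

```text
t: 15.22
tcp_pos: [0.5962, -0.0736, 0.2012]
orientation: [-180.0, -0.0, -24.0]
force: [-0.2, 0.5, -0.4]
opening: 0.0193
t: 15.85
tcp_pos: [0.6305, 0.1248, 0.2012]
orientation: [-180.0, 0.0, -24.0]
force: [0.4, -0.7, -0.9]
opening: 0.0194
t: 16.23
tcp_pos: [0.6305, 0.1213, 0.2007]
orientation: [180.0, 0.0, -24.1]
force: [0.4, -0.7, -0.1]
opening: 0.0193
from [0.6305 0.1213 0.2007] [179.99   0.   -24.11] F [ 0.43 -0.74 -0.12] op 0.0193 t 16.225
delta now-axes [ -0.9 -61.2  10.7] in target axes [ -0.7 -61.2  10.7] turn -0.11
{'fov_y': 58.425903348693076, 'cx': 252.7887302809767, 'cy': 192.1887873896184, 'rvec': array([-2.81980044,  0.60210151,  0.07930244]), 'tvec': array([-0.52564232,  0.33504584,  0.45703272])} [-3.11077371e-05  9.87808504e-05 -3.48479425e-05]
[[252.15685453 116.40525703]]
```

View pics/w14.png

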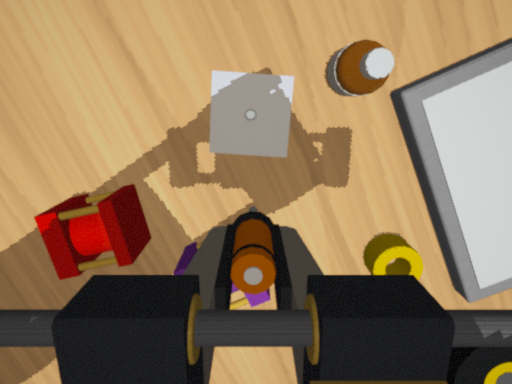

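View pics/s14.png

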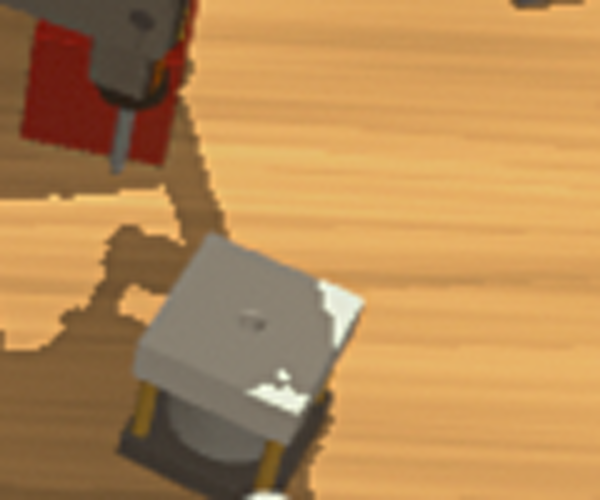

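The wrist view shows the port at (250.5,115), while the scene estimate projects to (252,116). The probe tip shows just above the collar near (253,210). I'll enlarge both for a relative measurement.

Run:
```python
from h import *
import json
np.set_printoptions(precision=4,suppress=True)
c=json.load(open('c14.json'));w=cv2.imread('pics/w14.png')
a=cv2.resize(w[195:245,228:278],None,fx=8,fy=8,interpolation=cv2.INTER_CUBIC)
b=cv2.resize(w[90:140,225:275],None,fx=8,fy=8,interpolation=cv2.INTER_CUBIC)
cv2.imwrite('pics/c14.png',np.hstack([a,b]))
R=cv2.Rodrigues(np.array(c['rvec']))[0];print('cam',-R.T@np.array(c['tvec']))
print('tip pred',proj(c,[.6305,.1213,.1252]),'collar top',proj(c,[.6305,.1213,.1752-.02]),'grip top',proj(c,[.6305,.1213,.2202]))
```

```text
cam [0.6604 0.1891 0.3544]
tip pred [[253.3113 209.3006]] collar top [[253.3933 224.2973]] grip top [[253.6806 276.8207]]
```

View pics/c14.png

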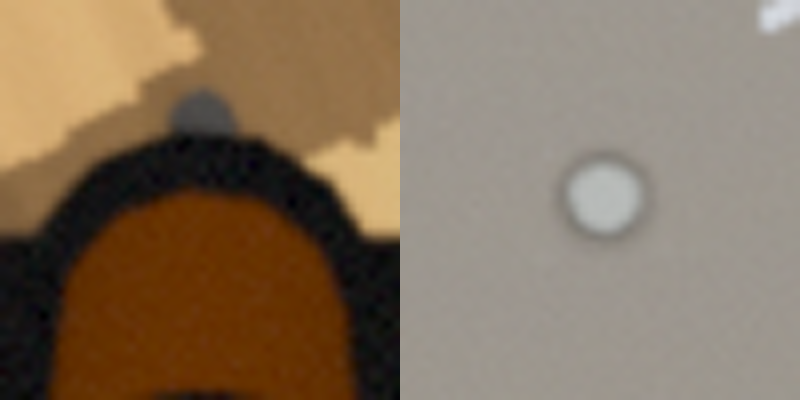

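Run:
```python
from h import *
import json
np.set_printoptions(precision=4,suppress=True)
c=json.load(open('c14.json'))
p=back(c,(250.35,114.6),.072);print(p)
u=np.array([np.sin(np.radians(-24)),-np.cos(np.radians(-24))])
q=p[:2]+.018*u
go(q[0],q[1],.165)
```

```text
[0.654  0.1794 0.072 ]
from [0.6306 0.1212 0.2007] [179.99  -0.   -24.13] F [ 0.5   0.57 -0.78] op 0.0191 t 16.325
delta now-axes [ -2.5 -44.6  35.7] in target axes [ -2.5 -44.6  35.7] turn 0.0
```

```bash
python3 -m inch '[[-1,-22,0,0],[-1.5,-22.6,12,0],[0,0,12,0],[0,0,11.7,0],[0,0,0,0]]'
python3 -m inch '[[0,0,0,0],[0,0,0,0]]'
python3 - <<'E'
from h import *
import json
np.set_printoptions(precision=4,suppress=True)
st=env.read_state();p=st['tcp_pos'];c=get_calibration('wrist');w=snapshot('wrist')
json.dump({k:np.array(v).tolist() for k,v in c.items()},open('c15.json','w'))
print(p,st['orientation'],proj(c,[p[0],p[1],p[2]-.0755]),proj(c,[.654,.1794,.072]))
a=cv2.resize(w[160:240,212:292],None,fx=7,fy=7,interpolation=cv2.INTER_CUBIC);cv2.imwrite('pics/c15.png',a);cv2.imwrite('pics/w15.png',w)
E
```

```text
t: 16.95
tcp_pos: [0.6455, 0.1634, 0.1631]
orientation: [179.9, 0.1, -24.1]
force: [-0.4, 0.3, -0.7]
opening: 0.0193
t: 17.2
tcp_pos: [0.647, 0.1636, 0.1655]
orientation: [-180.0, -0.0, -24.1]
force: [0.4, 0.6, -1.2]
opening: 0.019
[0.647  0.1636 0.1655] [-179.9683   -0.0411  -24.0832] [[253.1949 209.3566]] [[253.1292 179.5536]]
```

View pics/c15.png

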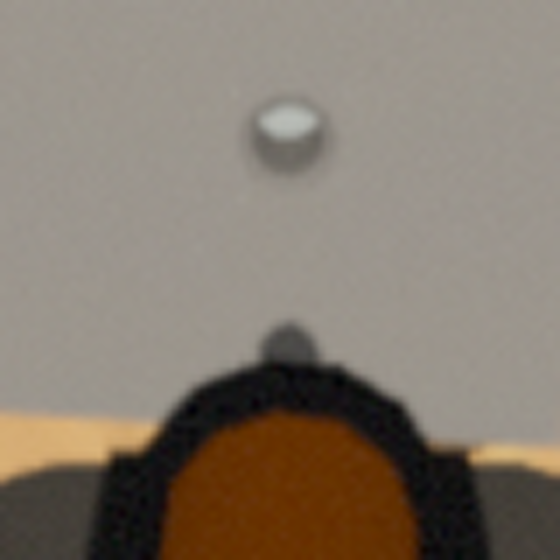

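The hole is at px (252.9,178.9), against a prediction of (253.1,179.6). The tip column is 253.0. The sideways match is good, and both readings support a port at (0.654, 0.1794).

Run:
```python
from h import *
import json
np.set_printoptions(precision=4,suppress=True)
c=json.load(open('c15.json'))
p=env.read_state()['tcp_pos']
print(proj(c,[p[0],p[1],p[2]-.0705])) 
print(back(c,(252.9,178.9),.072),back(c,(253.1,179.4),.072))
go(.654,.1796,.158)
```

```text
[[253.1729 211.572 ]]
[0.654  0.1799 0.072 ] [0.654  0.1795 0.072 ]
from [0.6469 0.1636 0.1655] [-179.97   -0.04  -24.08] F [-0.06  0.35  0.28] op 0.0193 t 17.25
delta now-axes [ -0.1 -17.4   7.5] in target axes [ -0.1 -17.4   7.5] turn 0.0
```

```bash
python3 -m inch '[[0,-9,0,0],[0,-8.3,0,0],[0,0,5,0],[0,0,0,0],[0,0,0,0]]'
python3 - <<'E'
from h import *
go(.654,.1795,.158)
a=snapshot('scene')[160:230,315:385]; b=snapshot('side')[190:260,120:190]
cv2.imwrite('pics/c16.png',np.hstack([cv2.resize(i,None,fx=5.7,fy=5.7,interpolation=cv2.INTER_CUBIC) for i in (a,b)]))
E
```

```text
t: 17.88
tcp_pos: [0.6535, 0.1795, 0.1597]
orientation: [180.0, 0.0, -24.1]
force: [0.0, 0.3, 0.6]
opening: 0.0193
from [0.6535 0.1795 0.1597] [ 1.7998e+02  2.0000e-02 -2.4070e+01] F [0.   0.29 0.64] op 0.0193 t 17.875
delta now-axes [ 0.4 -0.2  1.7] in target axes [ 0.4 -0.2  1.7] turn 0.0
```

View pics/c16.png

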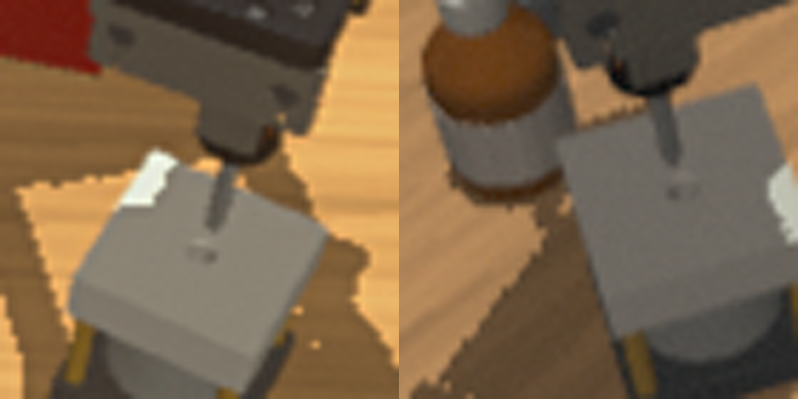

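Extending the shank line in both views lands on the hole: scene (204 vs 203, 253) and side (684 vs 683, 188). Lowering with force checks.

```bash
python3 -m inch '[[0.2,-0.1,4,0],[0,0,4,0],[0,0,3,0],[0,0,3,0]]'
python3 -m inch '[[0,0,3,0],[0,0,3,0],[0,0,0,0]]'
```

```text
t: 18.48
tcp_pos: [0.6538, 0.1796, 0.1455]
orientation: [180.0, 0.0, -24.1]
force: [-0.1, -0.5, -0.8]
opening: 0.0194
t: 18.85
tcp_pos: [0.6537, 0.1793, 0.1395]
orientation: [180.0, 0.0, -24.1]
force: [0.6, -2.5, -2.2]
opening: 0.0198
```

```bash
python3 -m inch '[[0,0.3,2,0],[0,0,3,0],[0,0,0,0],[0,0,0,0]]'
python3 -m inch '[[0,0,4,0],[0,0,4,0],[0,0,0,0]]'
python3 -c "
from h import *
go(.654,.1795,.1025)"
```

```text
t: 19.35
tcp_pos: [0.6538, 0.1794, 0.1347]
orientation: [180.0, 0.0, -24.1]
force: [1.2, -2.7, -0.8]
opening: 0.0194
t: 19.73
tcp_pos: [0.6537, 0.1793, 0.1263]
orientation: [180.0, 0.0, -24.1]
force: [-0.3, -2.2, -1.9]
opening: 0.0194
from [0.6537 0.1793 0.1263] [ 1.7998e+02  2.0000e-02 -2.4060e+01] F [-0.27 -2.21 -1.89] op 0.0194 t 19.725
delta now-axes [ 0.2 -0.3 23.8] in target axes [ 0.2 -0.3 23.8] turn 0.0
```

```bash
python3 -m inch '[[0,0.3,4,0],[0,0.2,5,0],[0,0,5,0],[0,0,4,0],[0,0,0,0]]'
python3 -m inch '[[0,0,2,0],[0,0,1,0],[0,0,0,0]]'
python3 - <<'E'
from h import *
go(.654,.1795,.1025)
a=snapshot('scene')[160:230,315:385]; b=snapshot('side')[190:260,120:190]
cv2.imwrite('pics/c17.png',np.hstack([cv2.resize(i,None,fx=5.7,fy=5.7,interpolation=cv2.INTER_CUBIC) for i in (a,b)]))
E
```

```text
t: 20.35
tcp_pos: [0.6535, 0.1789, 0.1083]
orientation: [180.0, 0.0, -24.1]
force: [-0.4, -2.9, -2.1]
opening: 0.0196
t: 20.72
tcp_pos: [0.6536, 0.1789, 0.1059]
orientation: [-180.0, -0.0, -24.1]
force: [0.2, -3.3, -0.8]
opening: 0.0193
from [0.6536 0.1789 0.1059] [-180.     -0.    -24.06] F [ 0.2  -3.25 -0.8 ] op 0.0193 t 20.725
delta now-axes [ 0.1 -0.7  3.4] in target axes [ 0.1 -0.7  3.4] turn 0.0
```

View pics/c17.png

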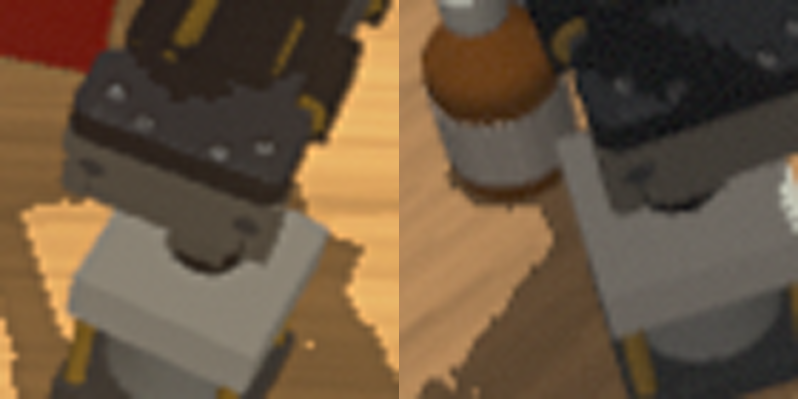

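The shank is in the hole and the collar is a few millimetres above the plate. Easing down to contact.

```bash
python3 -m inch '[[0,0.3,1,0],[0,0,1,0],[0,0,0.7,0],[0,0,0,0]]'
python3 -m inch '[[0,0,0.5,0],[0,0,0.5,0],[0,0,0,0]]'
```

```text
t: 21.32
tcp_pos: [0.6535, 0.1787, 0.1031]
orientation: [-180.0, -0.0, -24.1]
force: [0.5, -1.6, -0.7]
opening: 0.0193
t: 21.7
tcp_pos: [0.6535, 0.1787, 0.1025]
orientation: [-180.0, -0.0, -24.1]
force: [-1.6, -1.0, 4.8]
opening: 0.0191
```

The collar has touched, with 4.8 N up at z = 0.1025, exactly the expected height. Releasing and rising straight up.

```bash
python3 -m inch '[[0,0,0,0],[0,0,0,0],[0,0,0,0],[0,0,0,0],[0,0,0,0]]' 0.5
python3 -m inch '[[0,0,-5,0],[0,0,-15,0],[0,0,-20,0],[0,0,-30,0],[0,0,-30,0]]'
python3 -m inch '[[0,40,-30,0],[0,60,0,0],[0,60,0,0],[0,40,0,0],[0,0,0,0]]'
python3 - <<'E'
from h import *
go(.654,.1795,.1025)
A=snapshot('scene');B=snapshot('side')
a=A[140:230,315:405]; b=B[170:260,110:200]
cv2.imwrite('pics/c18.png',np.hstack([cv2.resize(i,None,fx=4.4,fy=4.4,interpolation=cv2.INTER_CUBIC) for i in (a,b)]))
cv2.imwrite('pics/s18.png',A)
E
```

```text
t: 22.32
tcp_pos: [0.6534, 0.1787, 0.1021]
orientation: [180.0, 0.0, -24.1]
force: [1.1, 0.4, -0.2]
opening: 0.046
t: 22.95
tcp_pos: [0.6537, 0.1787, 0.2048]
orientation: [-180.0, -0.1, -24.1]
force: [1.0, -0.7, -0.3]
opening: 0.0459
t: 23.58
tcp_pos: [0.5713, -0.0061, 0.234]
orientation: [-180.0, -0.1, -24.2]
force: [0.2, 0.9, 0.1]
opening: 0.0457
from [ 0.5713 -0.0061  0.234 ] [-1.7998e+02 -1.0000e-01 -2.4230e+01] F [0.21 0.94 0.14] op 0.0457 t 23.575
delta now-axes [  -0.7 -203.2  131.5] in target axes [  -0.7 -203.2  131.5] turn 0.0
```

View pics/c18.png

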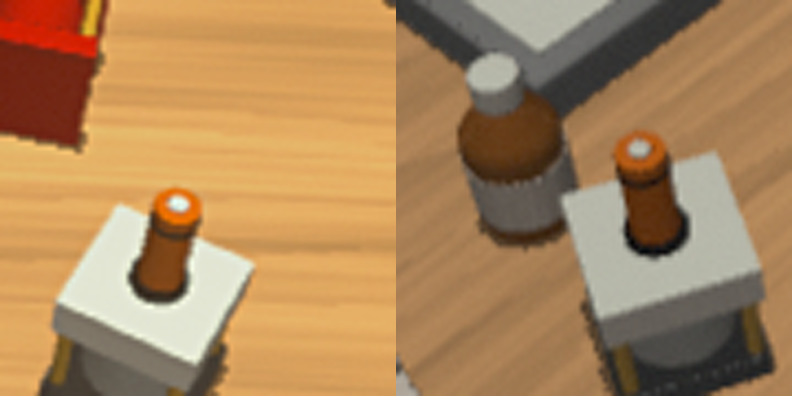

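View pics/s18.png

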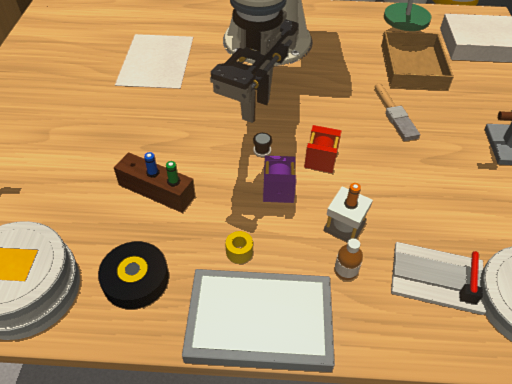

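The chamber stands upright, with the orange probe's collar flat on the white plate in both views. Blue and green are in the rack, and the bottle (348,262), core (239,246) and loupe (263,143) are where they began. Handing in.

```bash
python3 -c "
from h import *
print(env.sign_off(), env.read_state()['t'])"
```

```text
the job is handed in; nothing more can be done
the job is handed in; nothing more can be done
```

The chamber now stands upright on its dark steel foot, and the orange probe is in its port with the collar flat on the white plate. I handed the job in at about 24 s of the 61 s allowed.

**Tipping:** My first level push only slid the chamber about 13 mm, because finger friction held the white face down. I then pushed lower and upward along the tipping arc, and it fell onto its foot. Near the end of that push the fingertips pinned the rising face, and the wrist read about 36 N before I lifted off. That is below the 40 N and 120 N limits.

**Probe:** I took the orange probe from the rack and aligned it with the hole using all three cameras. It went in with up to about 3.5 N of side force. The collar touched at tool height 0.1025 m, exactly as expected, and I then released it and backed the gripper well clear.

**Last checks:** The final pictures show the blue and green probes still in the rack. The bottle, film core and loupe appear where they started, judged by eye in the scene view. None of these final checks failed or disagreed.

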